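# Tip the inspected brass specimens into the red bin

## Task

The brass specimens in the yellow-handled tray have been inspected: carry the tray level to the red bin, hook the bar under its open front over the bin's steel rail and, with it resting there, tip the tray about the rail until both specimens have slid into the red bin. Then set the empty tray back upright on the bench, clear of the bins.

Things in the scene. Friction and masses are not known exactly. Their poses are not given: they have to be found in the camera images.
- tray: Aluminium scoop tray with yellow handle, 138 x 84 mm, 0.2 kg, loose. x to the rear, z up. Origin: where the rail's axis lies when hooked, 12 mm above the bench. In its frame, mm: floor x -22 to 116, z 5 to 8, open at the front (-x); 3 mm side and rear walls up to z 32; black hook bar under the floor, full width, x 6 to 14, z -12 to 5 (also the front foot).
- tray_handle (a point): Grip point on the tray's yellow upright handle block, at x 110, y 0, z 60 mm in the tray's frame. The block is 12 mm thick (tray's x) and 24 mm wide (y), free from z 34 (just above the rear wall) to its top at z 80. Axes as the tray's.
- red_bin: Red plastic open bin, fixed, 130 (x) x 140 (y) x 70 mm high, walls 4 mm. Origin: centre of its underside; its +x side, roughly to the robot's left, carries the steel rail as its rim. Hook the tray with its x along the bin's x: open front pointing into the bin, hook bar just outside the rail, floor resting on the rail; it then turns about the rail, rear end up, by up to 90 degrees.
- red_rail (a point): Middle of the axis of the red bin's round steel rail, 10 mm thick, 130 mm long along the bin's y, at x 63, y 0, z 72 mm in the bin's frame. Axes as the bin's. The tray's origin comes to lie on this axis when hooked.
- brass_a: Brass disc, 20 mm across, 12 mm high, 32 g, loose, lying flat on the floor of the yellow-handled tray (friction coefficient 0.5 to 0.72: it slides once the tray is tipped by about 36 degrees, briskly at 55). Origin: centre of its underside.
- brass_b: Second brass disc, the same as brass_a.

How it is judged (in metres and radians):
On the way, in this order (a step that is already met when the one before it is completed fails the run):
1. the tray, level and with both brass specimens still in it, is hooked on the red bin's rail and rests on it (x of tray in the frame of red_bin between 0.051 and 0.075 m and z of tray in the frame of red_bin between 0.06 and 0.084 m and y of tray in the frame of red_bin between -0.045 and 0.045 m and angle between tray's own z axis and vertical below 0.3 rad and contact force between tray and red_bin above 0.2 N and x of brass_a in the frame of tray between -0.02 and 0.113 m and y of brass_a in the frame of tray between -0.042 and 0.042 m and z of brass_a in the frame of tray between 0 and 0.03 m and x of brass_b in the frame of tray between -0.02 and 0.113 m and y of brass_b in the frame of tray between -0.042 and 0.042 m and z of brass_b in the frame of tray between 0 and 0.03 m), for 0.1 s.
2. the tray is tipped by more than 35 degrees while its hook corner stays within 15 mm of the rail (x of tray in the frame of red_bin between 0.048 and 0.078 m and z of tray in the frame of red_bin between 0.057 and 0.087 m and y of tray in the frame of red_bin between -0.045 and 0.045 m and angle between tray's own z axis and vertical above 0.61 rad), for 0.1 s.
At the end, for the whole second after the job is handed in: Both brass specimens lie at rest inside the red bin, and the tray stands at rest on the bench, released, upright within 10 degrees and flat on its feet (within 10 mm of its height on the bench) (x of brass_a in the frame of red_bin between -0.065 and 0.065 m and y of brass_a in the frame of red_bin between -0.07 and 0.07 m and z of brass_a in the frame of red_bin between -0.005 and 0.06 m and linear speed of each of brass_a, brass_b, tray below 0.03 m/s and x of brass_b in the frame of red_bin between -0.065 and 0.065 m and y of brass_b in the frame of red_bin between -0.07 and 0.07 m and z of brass_b in the frame of red_bin between -0.005 and 0.06 m and angle between tray's own z axis and vertical below 0.17 rad and height (world z) of tray between 0.002 and 0.022 m); the robot touches nothing.
It also fails if it takes over 58 s, if anything falls off the work surface, if the arm or the gripper's body presses on something with over 40 N, if the wrist force passes 120 N, or if a joint passes its speed limit or range.

## Robot

A 7-joint arm with a two-finger parallel gripper is mounted at the origin on the work surface. World frame = base frame: x ahead of the robot, y to its left, z up, the work surface at z = 0. Lengths are in m, angles in degrees, forces in N, time in s.
With the tool pointing down it reaches from about 0.425 to 0.95 m from the base axis. Payload 16.7 kg.
Tool frame: the origin (TCP) lies at the very end of the fingers, on their centre line; the grasp point (between the pads) lies 19 mm behind it; z points along the fingers, y is the line along which they close (so a half turn about z gives the same grasp; the last joint's range is limited). The gripper opens to 94 mm and grips with 3 to 60 N. Pads are 16 mm wide; open, the fingers measure 119 mm over their backs; the gripper's body (75 mm by 177 mm) begins 78 mm behind the grasp point.
Start: joints at [-72.508, 24.414, 4.234, 92.017, -1.954, 63.644, -3.845], TCP at [0.297, 0.606, 0.205] pointing down, gripper open.
Joint ranges: [-163.25, 163.25], [-28.42, 122.38], [-70.27, 78.77], [12.13, 141.07], [-58.53, 238.53], [9.26, 117.41], [-156.51, 156.51]. Speed limits (degrees/s): [108.29, 108.29, 136.94, 136.94, 172.46, 172.46, 172.46].

## Interface

Orientations are given as a 3x3 rotation matrix whose columns are the frame's x, y, z axes.
In Python, from plant import robot gives the robot as it stands. The module is installed in compiled form; this text tells all that it offers.
- The arm moves only by the tool carry_out, never from a script. Its argument "increments" is a list of rows, each a list of 3 entries, a list of its own where there are three numbers: the turn, a rotation vector about the tool's x, y, z in units of 5 degrees (1.0 is 5 degrees), then the shift along the tool's x, y, z in units of 40 mm (1.0 is 40 mm), then the opening, from -1 (shut) to 1 (fully open). A call has exactly 10 rows; each row is the pose to reach, as a shift and turn from the pose commanded when the call began, along the tool's axes at that moment; what a row does not reach only later rows make up. A row lasts 1/12 s, in which the tool goes at most 41.7 mm and 7.16 degrees, less where a joint would pass 70% of its speed; a pose out of reach is approached as far as the arm can. A call with a gripper value outside its range is refused whole. The fingers move at their own pace and stop on an object; the grip force is fixed at half the most. Time passes only in rows, so rows that repeat a pose let the fingers close, or fill a call up. It gives the time, the measured TCP pose, the force, the opening and the grip force at its end, in the units of the state.
- robot.state(): the state, without advancing time (a new reading comes with each control period).
- robot.camera(name): name is "scene" or "top" or "wrist"; returns a dict with "pixels" (420x560x3 uint8, red, green, blue), "fx", "fy", "cx", "cy" (pixels), "dist_coeffs" ([k1, k2, p1, p2, k3] as OpenCV has them; the pictures are not rectified), "view" (4x4, takes a point from world to camera coordinates). Camera axes: x right, y down, z forward; pixel columns grow to the right and rows downward; lengths in m; the calibration is good to about 2 mm. A picture is of the moment at which its call begins. There is no depth.
- robot.hand_in(): hands the job in; it is judged then, once.
The state is a dict: "time_s": time; "qpos": joint angles; "joint_vel": joint speeds; "effort": joint torques, N m; "tcp_pos": TCP position; "tcp_rot": TCP orientation; "wrist_force": force on the tool from outside, world axes, zero at the start; "torque": the same for the moment, N m; "opening": finger opening in m; "gripper_force": force on a finger pad.
Only numpy, scipy, OpenCV 4.12 (cv2) and the standard library are available. Lean on these libraries where they do the work, as an engineer would, in place of code of your own. Each camera call takes 0.05 s, during which the arm holds its last target. There are 200 camera calls.

## Working session

There is one attempt and no reset: what is moved stays moved. The work goes in short steps, Python scripts to look and compute and a tool call to move; the robot and the scene stay as the last step left them, time stands still between calls to the robot, and variables do not carry over. Pictures are saved under pics/ and viewed, at most 10 in all, crops included, and the job is handed in when it is done.

Besides the shell and the picture viewer there is one more tool, called after "Request:" as name(argument=value, ...) on one line, values as JSON. carry_out: Moves the arm, as the interface text tells. Its arguments: {"type":"object","properties":{"increments":{"type":"array","items":{"type":"array"}}},"required":["increments"]}

```bash
mkdir -p pics; python3 - <<'E'
from plant import robot
import cv2,json,numpy as np
for n in ("scene","top"):
    c=robot.camera(n); cv2.imwrite(f"pics/{n}0.png",c["pixels"][:,:,::-1])
    print(n,{k:np.round(np.array(v),4).tolist() for k,v in c.items() if k!="pixels"})
s=robot.state(); print({k:np.round(v,4).tolist() for k,v in s.items()})
E
```

```text
scene {'fx': 428.638, 'fy': 428.638, 'cx': 274.82, 'cy': 211.5926, 'dist_coeffs': [-0.0741, 0.0, 0.0, 0.0, 0.0], 'view': [[0.0824, 0.9965, -0.0136, -0.0894], [0.8592, -0.078, -0.5056, -0.4195], [-0.5049, 0.0299, -0.8627, 1.0064], [0.0, 0.0, 0.0, 1.0]]}
top {'fx': 449.7973, 'fy': 449.7973, 'cx': 270.9733, 'cy': 207.8495, 'dist_coeffs': [-0.0265, 0.0, 0.0, 0.0, 0.0], 'view': [[0.0164, -0.9995, 0.0278, 0.0408], [-0.9944, -0.0192, -0.1041, 0.5368], [0.1046, -0.026, -0.9942, 0.7235], [0.0, 0.0, 0.0, 1.0]]}
{'time_s': 0.1, 'qpos': [-72.5079, 24.4464, 4.2323, 92.0484, -1.9528, 63.6434, -3.8435], 'joint_vel': [0.0081, -0.0852, 0.0589, -0.0923, -0.0551, -0.0203, 0.0284], 'effort': [0.0097, -93.7471, 3.677, -45.5055, -0.0488, 0.0166, 0.0001], 'tcp_pos': [0.2964, 0.606, 0.2048], 'tcp_rot': [[-0.8983, 0.4393, -0.0004], [0.4393, 0.8983, -0.0011], [-0.0001, -0.0011, -1.0]], 'wrist_force': [0.3659, 0.1177, -0.2505], 'torque': [-0.0324, -0.0239, 0.0644], 'gripper_force': 0.0, 'opening': 0.0938}
```

View pics/scene0.png

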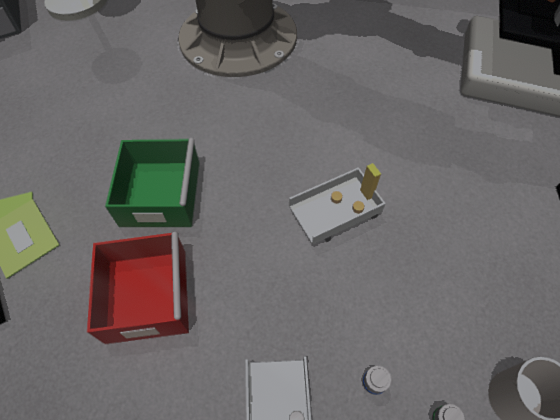

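View pics/top0.png

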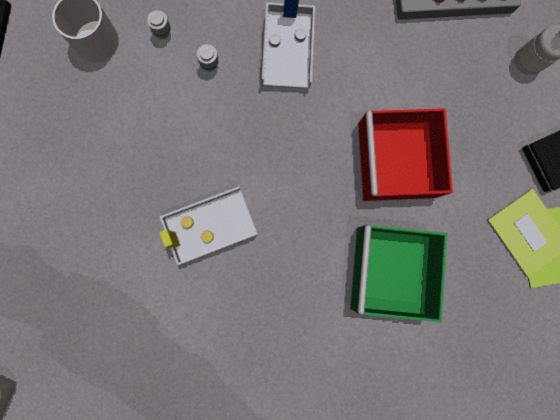

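The scene picture shows the yellow-handled tray at about (337,205) with both discs, and the red bin at (138,288) with its rail on the right. In the top view the tray is at (208,228), with its handle at (169,239) and its open front to the right. The red bin is at (405,153), with its rail on the left at column 371.

```bash
python3 - <<'E'
import cv2
a=cv2.imread("pics/top0.png")[100:270,150:460]; cv2.imwrite("pics/topc.png",cv2.resize(a,None,fx=2.5,fy=2.5,interpolation=cv2.INTER_CUBIC))
a=cv2.imread("pics/scene0.png")[150:350,80:400]; cv2.imwrite("pics/scenec.png",cv2.resize(a,None,fx=2.5,fy=2.5,interpolation=cv2.INTER_CUBIC))
E
```

```text
(no output)
```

View pics/topc.png

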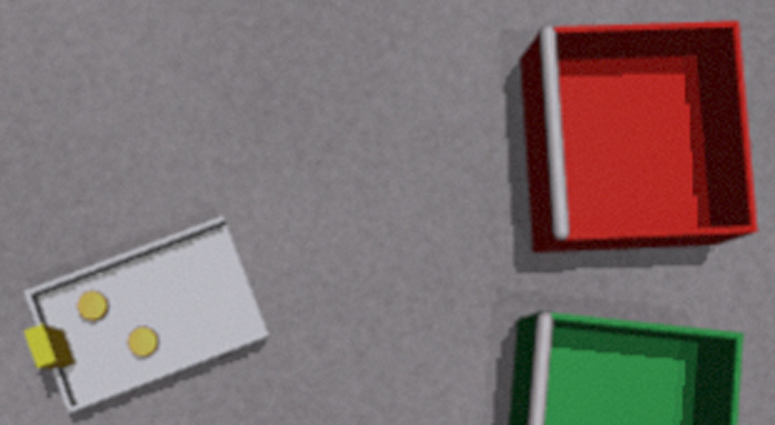

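View pics/scenec.png

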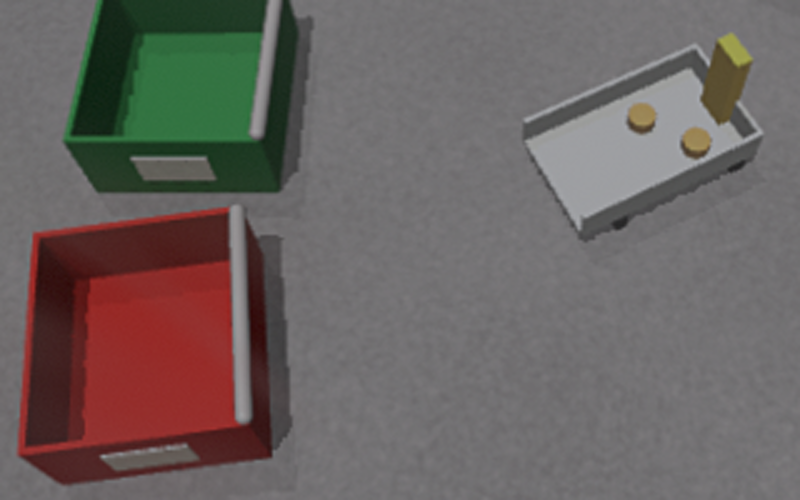

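The enlarged crops give these full-image pixels. In the top view the tray rim corners are at (160.8,216.8), (179.2,264.4), (238.8,187.6) and (256.8,233.6), and the rail ends are at (368.8,112) and (374.8,194). In the scene view the rim corners are at (384.8,202.4), (358.8,168) and (289.6,198.4), and the rail ends are at (174.4,233.2) and (177.6,318). I'll fit both poses from these.

```bash
cat > h.py <<'E'
import numpy as np,cv2,pickle
from scipy.optimize import least_squares
from scipy.spatial.transform import Rotation as R
def proj(c,P):
    V=c["view"]; return cv2.projectPoints(np.array(P,float),V[:3,:3],V[:3,3],np.array([[c["fx"],0,c["cx"]],[0,c["fy"],c["cy"]],[0,0,1]]),np.array(c["dist_coeffs"]))[0][:,0]
def world(p,z0,P):
    return R.from_euler("z",p[2]).apply(np.array(P)/1000.)+[p[0],p[1],z0]
def fit(obs,z0,g):
    """obs: list of (cam, [((x,y,z)mm,(u,v))...])"""
    f=lambda p:np.concatenate([(proj(c,world(p,z0,[o[0] for o in L]))-[o[1] for o in L]).ravel() for c,L in obs])
    s=least_squares(f,g,loss="soft_l1"); return s.x,np.round(f(s.x).reshape(-1,2),1)
E
python3 - <<'E'
from plant import robot
from h import *
c={n:{k:(np.array(v) if k!="pixels" else 0) for k,v in robot.camera(n).items()} for n in("top","scene")}
pickle.dump(c,open("c.pkl","wb"))
T=lambda u,v:(150+u/2.5,100+v/2.5)
S=lambda u,v:(80+u/2.5,150+v/2.5)
tray=[(c["top"],[((116,-42,32),T(27,292)),((116,42,32),T(73,411)),((-22,-42,32),T(222,219)),((-22,42,32),T(267,334)),((110,0,80),T(40,346))]),
(c["scene"],[((116,-42,32),S(762,131)),((116,42,32),S(697,45)),((-22,42,32),S(524,121)),((-22,-42,32),S(582,219)),((110,0,80),S(734,50))])]
red=[(c["top"],[((63,-65,72),T(547,30)),((63,65,72),T(562,235)),((-65,-70,70),T(738,23)),((-65,70,70),T(756,231))]),
(c["scene"],[((63,65,72),S(236,208)),((63,-65,72),S(244,420)),((-65,70,70),S(35,235)),((-65,-70,70),S(20,453))])]
for n,o,z in(("tray",tray,.012),("red",red,0)):
    p,r=fit(o,z,[.5,0,1.5]); print(n,p,np.degrees(p[2])); print(r.tolist())
    print(world(p,z,[(110,0,60),(63,0,72)]))
    for k in (0,1):
        print(k,fit(o[k:k+1],z,p)[0])
E
```

```text
tray [0.52306883 0.10862843 1.96127431] 112.37274046228059
[[-1.7, -1.0], [-2.1, 0.0], [-0.1, -2.2], [0.5, -0.5], [-0.5, -0.9], [-0.2, 0.2], [-1.4, -1.4], [-1.4, -1.2], [0.2, -0.9], [-0.8, -1.0]]
[[0.48119948 0.21034842 0.072     ]
 [0.49908911 0.16688624 0.084     ]]
0 [0.52195957 0.10749777 1.96347176]
1 [0.52470418 0.10935913 1.95628293]
red [ 0.62848133 -0.16994344  1.63090353] 93.4438889154991
[[-0.8, 0.5], [-1.3, -2.0], [-0.5, -1.6], [-0.3, -0.3], [0.0, 0.3], [-0.5, -2.7], [-1.3, -2.1], [-1.5, -0.1]]
[[ 0.62187352 -0.06014209  0.06      ]
 [ 0.62469686 -0.10705721  0.072     ]]
0 [ 0.62705441 -0.17108971  1.63176829]
1 [ 0.63021332 -0.16854767  1.63060226]
```

Both cameras agree to about 3 mm, and the distances fit the reach: tray at 112.4°, bin at 93.4°. I'll move above the handle, keeping the tool down and lining tool y up with tray x.

```bash
cat >> h.py <<'E'
TRAY=np.array([0.5231,0.1086,1.9613]); RED=np.array([0.6285,-0.1699,1.6309])
def down(yaw):  # tool y along yaw, z down
    y=np.array([np.cos(yaw),np.sin(yaw),0]); z=np.array([0,0,-1.]); return np.c_[np.cross(y,z),y,z]
def units(s,pos,rot):
    A=np.array(s["tcp_rot"]); return np.round(np.degrees(R.from_matrix(A.T@rot).as_rotvec())/5,2).tolist(),np.round(A.T@(np.array(pos)-s["tcp_pos"])/.04,3).tolist()
E
python3 - <<'E'
from plant import robot
from h import *
h=world(TRAY,.012,[(110,0,60)])[0]
print(units(robot.state(),[h[0],h[1],.14],down(TRAY[2])))
E
```

```text
([-0.01, -0.0, -9.69], [-8.497, -6.857, 1.632])
```

Request:
carry_out(increments=[[[0,0,-0.97],[-0.85,-0.69,0],1],[[0,0,-1.94],[-1.7,-1.37,0],1],[[0,0,-2.9],[-2.55,-2.06,0],1],[[0,0,-3.9],[-3.4,-2.74,0],1],[[0,0,-4.85],[-4.25,-3.43,0.2],1],[[0,0,-5.8],[-5.1,-4.11,0.4],1],[[0,0,-6.8],[-5.95,-4.8,0.7],1],[[0,0,-7.75],[-6.8,-5.5,1.0],1],[[0,0,-8.7],[-7.65,-6.17,1.3],1],[[0,0,-9.69],[-8.5,-6.86,1.63],1]])

```text
time_s: 1.03
tcp_pos: [0.4704, 0.2333, 0.1481]
tcp_rot: [[-0.923, -0.385, 0.001], [-0.385, 0.923, 0.0], [-0.001, 0.0, -1.0]]
wrist_force: [1.1, 1.5, 0.9]
opening: 0.0937
gripper_force: 0.0
```

```bash
python3 - <<'E'
from plant import robot
from h import *
for i in range(6): c=robot.camera("wrist")
s=robot.state()
h=world(TRAY,.012,[(110,0,60)])[0]
print(s["tcp_pos"],s["qpos"],units(s,[h[0],h[1],.053],down(TRAY[2])))
cw={k:(np.array(v) if k!="pixels" else 0) for k,v in c.items()}
P=[(104,-12,80),(104,12,80),(116,12,80),(116,-12,80),(116,-42,32),(116,42,32),(-22,-42,32),(-22,42,32)]
uv=proj(cw,world(TRAY,.012,P)); print(np.round(uv,1).tolist()); pickle.dump(cw,open("cw.pkl","wb"))
im=c["pixels"][:,:,::-1].copy()
for u in uv:
    if 0<u[0]<560 and 0<u[1]<420: cv2.drawMarker(im,tuple(int(round(x)) for x in u),(255,0,255),1,9,1)
cv2.imwrite("pics/w1.png",im)
E
```

```text
[0.46961231 0.23627488 0.14845851] [-38.22429712  14.12327875   5.2432472  114.65910788  -1.66658836
  51.26438905  80.28866214] ([0.01, 0.0, 0.0], [-0.021, -0.712, 2.386])
[[230.5, 241.9], [229.4, 210.0], [246.1, 209.9], [246.9, 241.9], [252.6, 256.6], [250.7, 161.6], [99.8, 256.2], [87.7, 162.5]]
```

View pics/w1.png

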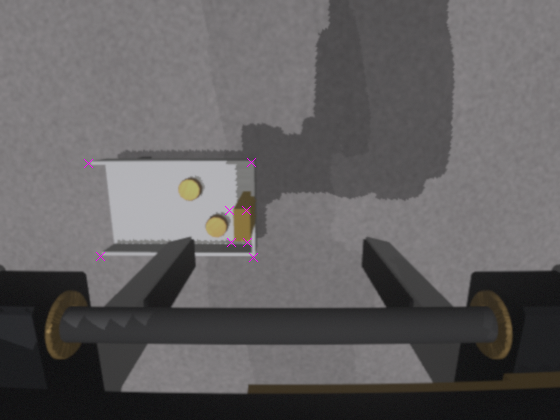

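The markers predicted from the fit lie on the tray, with the handle top at columns 235–251 and rows 210–241, about 3 mm further toward tray +x than predicted. Now I'll go down over the handle and start closing.

Request:
carry_out(increments=[[[0,0,0],[0,-0.4,0.2],1],[[0,0,0],[-0.02,-0.66,0.5],1],[[0,0,0],[-0.02,-0.66,1.1],1],[[0,0,0],[-0.02,-0.66,1.7],1],[[0,0,0],[-0.02,-0.66,2.2],1],[[0,0,0],[-0.02,-0.66,2.39],1],[[0,0,0],[-0.02,-0.66,2.39],1],[[0,0,0],[-0.02,-0.66,2.39],0.2],[[0,0,0],[-0.02,-0.66,2.39],-0.4],[[0,0,0],[-0.02,-0.66,2.39],-1]])

```text
time_s: 2.17
tcp_pos: [0.4813, 0.2117, 0.0538]
tcp_rot: [[-0.925, -0.381, 0.002], [-0.381, 0.925, 0.001], [-0.002, 0.0, -1.0]]
wrist_force: [-0.2, 0.0, 0.1]
opening: 0.0772
gripper_force: 0.0
```

Request:
carry_out(increments=[[[0,0,0],[0,0,0],-1],[[0,0,0],[0,0,0],-1],[[0,0,0],[0,0,0],-1],[[0,0,0],[0,0,0],-1],[[0,0,0],[0,0,0],-1],[[0,0,0],[0,0,0],-1],[[0,0,0],[0,0,0],-1],[[0,0,0],[0,0,0],-1],[[0,0,0],[0,0,0],-1],[[0,0,0],[0,0,0],-1]])

```text
time_s: 3.0
tcp_pos: [0.4806, 0.211, 0.0526]
tcp_rot: [[-0.925, -0.381, -0.0], [-0.381, 0.925, -0.0], [0.0, 0.0, -1.0]]
wrist_force: [-0.4, 0.2, 1.1]
opening: 0.0121
gripper_force: 30.0
```

```bash
cat >> h.py <<'E'
G=np.array([.110,0,.0406]) # TCP in tray frame
def hooked(dx,dz,tilt=0,dy=0):
    "TCP pose for tray origin at rail +(dx,dy,dz) in bin frame, tilted rear up by tilt deg"
    Rb=R.from_euler("z",RED[2]); Rt=Rb*R.from_euler("y",-tilt,degrees=True)
    o=Rb.apply(np.array([.063+dx,dy,.072+dz]))+[RED[0],RED[1],0]
    T=Rt.as_matrix()@np.c_[[0,-1,0],[1,0,0],[0,0,-1]]  # tool x=-tray y, y=tray x
    T=Rt.as_matrix()@np.array([[0,1,0],[1,0,0],[0,0,-1.]])
    return o+Rt.apply(G),T
E
python3 - <<'E'
from plant import robot
from h import *
s=robot.state(); print(s["tcp_pos"], down(TRAY[2]))
p,T=hooked(.004,.035); print(p,T,units(s,p,T))
E
```

```text
[0.48063803 0.211029   0.052577  ] [[-0.92471745 -0.38065422  0.        ]
 [-0.38065422  0.92471745  0.        ]
 [-0.          0.         -1.        ]]
[0.61786805 0.00678039 0.1476    ] [[-0.99819432 -0.06006749  0.        ]
 [-0.06006749  0.99819432  0.        ]
 [ 0.          0.         -1.        ]] ([-0.0, -0.0, 3.79], [-1.227, -6.028, -2.376])
```

Request:
carry_out(increments=[[[0,0,0],[0,0,-0.2],-1],[[0,0,0],[0,0,-0.6],-1],[[0,0,0],[0,0,-1.1],-1],[[0,0,0.05],[-0.02,-0.1,-1.6],-1],[[0,0,0.2],[-0.07,-0.35,-2.0],-1],[[0,0,0.45],[-0.15,-0.75,-2.3],-1],[[0,0,0.8],[-0.26,-1.3,-2.38],-1],[[0,0,1.15],[-0.38,-1.85,-2.38],-1],[[0,0,1.5],[-0.5,-2.4,-2.38],-1],[[0,0,1.85],[-0.61,-2.95,-2.38],-1]])

```text
time_s: 3.83
tcp_pos: [0.5486, 0.1103, 0.1485]
tcp_rot: [[-0.974, -0.226, 0.0], [-0.226, 0.974, 0.0], [-0.0, 0.0, -1.0]]
wrist_force: [0.4, 0.8, -2.5]
opening: 0.012
gripper_force: 30.0
```

```bash
python3 - <<'E'
from plant import robot
from h import *
s=robot.state(); print(s["time_s"],s["tcp_pos"],s["opening"],s["qpos"])
p,T=hooked(.004,.035); print(units(s,p,T))
E
```

```text
3.8333 [0.54860378 0.11025316 0.14848895] 0.012007195594178753 [-27.20099179  17.2724042   11.14406935 110.78451398  -4.16674435
  52.30770232  89.06082697]
([0.0, 0.0, 1.92], [-1.102, -2.911, 0.022])
```

Request:
carry_out(increments=[[[0,0,0.35],[-0.2,-0.55,0],-1],[[0,0,0.7],[-0.41,-1.1,0],-1],[[0,0,1.05],[-0.6,-1.6,0],-1],[[0,0,1.35],[-0.78,-2.1,0],-1],[[0,0,1.6],[-0.92,-2.45,0],-1],[[0,0,1.8],[-1.02,-2.7,0],-1],[[0,0,1.9],[-1.08,-2.87,0],-1],[[0,0,1.93],[-1.1,-2.93,0],-1],[[0,0,1.93],[-1.1,-2.93,0],-1],[[0,0,1.93],[-1.1,-2.93,0],-1]])

```text
time_s: 4.67
tcp_pos: [0.6173, 0.008, 0.1478]
tcp_rot: [[-0.998, -0.062, -0.0], [-0.062, 0.998, 0.0], [0.0, 0.0, -1.0]]
wrist_force: [1.1, 0.0, -3.0]
opening: 0.0117
gripper_force: 30.0
```

```bash
python3 - <<'E'
from plant import robot
from h import *
a=robot.camera("top")["pixels"][90:250,270:470]; b=robot.camera("scene")["pixels"][190:350,80:280]
f=lambda i:cv2.resize(i[:,:,::-1],None,fx=2,fy=2,interpolation=cv2.INTER_CUBIC)
cv2.imwrite("pics/hov.png",np.hstack([f(a),f(b)]))
s=robot.state(); print(s["time_s"],s["tcp_pos"],s["wrist_force"])
p,T=hooked(.004,.035); print(units(s,p,T))
c=pickle.load(open("c.pkl","rb"))
tr=np.array(s["tcp_pos"])-R.from_euler("z",RED[2]).apply(G); print(tr)
q=[tr[0],tr[1],RED[2]]
P=[(-22,-42,32),(-22,42,32),(-22,-42,5),(-22,42,5)]
print(np.round((proj(c["top"],world(q,tr[2],P))-[270,90])*2),np.round((proj(c["scene"],world(q,tr[2],P))-[80,190])*2+[400,0]))
E
```

```text
4.7667 [0.61732166 0.00808162 0.14782264] [-0.19310994 -0.46139059 -3.8610831 ]
([0.0, -0.0, 0.03], [-0.012, -0.033, 0.006])
[ 0.62392908 -0.10171975  0.10722264]
[[243.  47.]
 [251. 159.]
 [232.  58.]
 [240. 166.]] [[545. 188.]
 [545.  74.]
 [555. 202.]
 [554.  92.]]
```

View pics/hov.png

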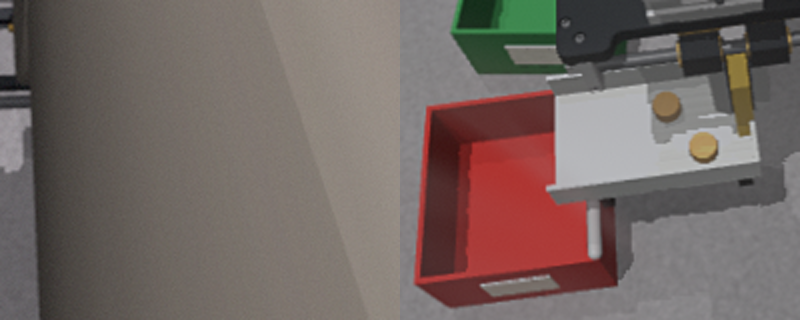

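The right half shows the level tray hovering over the rail, with both discs at crop (666,107) and (703,146). Its front corner is at crop (548,188) against (545,188) predicted, so I can lower it.

Request:
carry_out(increments=[[[0,0,0],[0,0,0.1],-1],[[0,0,0],[0,0,0.25],-1],[[0,0,0],[0,0,0.4],-1],[[0,0,0],[0,0,0.55],-1],[[0,0,0],[0,0,0.67],-1],[[0,0,0],[0,0,0.75],-1],[[0,0,0],[0,0,0.8],-1],[[0,0,0],[0,0,0.83],-1],[[0,0,0],[0,0,0.85],-1],[[0,0,0],[0,0,0.85],-1]])

```text
time_s: 5.6
tcp_pos: [0.6177, 0.0071, 0.1138]
tcp_rot: [[-0.998, -0.061, 0.0], [-0.061, 0.998, -0.0], [-0.0, -0.0, -1.0]]
wrist_force: [-0.1, -0.2, -2.9]
opening: 0.0123
gripper_force: 30.0
```

```bash
python3 - <<'E'
from plant import robot
from h import *
s=robot.state(); print(s["time_s"],s["tcp_pos"],s["wrist_force"],s["torque"])
p,T=hooked(.004,0); print(units(s,p,T))
E
```

```text
5.6 [0.61771123 0.00707461 0.11380798] [-0.1320453  -0.17091698 -2.8906232 ] [0.16656845 0.02310096 0.05393526]
([-0.0, 0.0, 0.01], [-0.003, -0.008, 0.03])
```

Request:
carry_out(increments=[[[0,0,0],[0,0,0.02],-1],[[0,0,0],[0,0,0.03],-1],[[0,0,0],[0,0,0.04],-1],[[0,0,0],[0,0,0.05],-1],[[0,0,0],[0,0,0.06],-1],[[0,0,0],[0,0,0.06],-1],[[0,0,0],[0,0,0.06],-1],[[0,0,0],[0,0,0.06],-1],[[0,0,0],[0,0,0.06],-1],[[0,0,0],[0,0,0.06],-1]])

```text
time_s: 6.43
tcp_pos: [0.6181, 0.0073, 0.112]
tcp_rot: [[-0.998, -0.061, 0.001], [-0.061, 0.998, 0.0], [-0.001, 0.0, -1.0]]
wrist_force: [-2.3, 2.3, 6.7]
opening: 0.0119
gripper_force: 30.0
```

Contact comes at the expected height, a change of about 10 N, so the tray is resting on the rail. Next I'll work out the tipping arc about the rail.

```bash
python3 - <<'E'
from plant import robot
from h import *
s=robot.state(); print(s["qpos"],s["wrist_force"])
r=np.array([.114,0,.0406])
for t in range(3,31,3):
    d=R.from_euler("y",-t,degrees=True).apply(r)-r; print(t/5,np.round(np.array([d[1],d[0],-d[2]])/.04,2))
E
```

```text
[-17.97761323  25.14517398  14.68069245 105.11765363  -8.01409275
  50.68551754  93.96093435] [-2.3327142   2.26296541  6.66520536]
0.6 [ 0.   -0.06 -0.15]
1.2 [ 0.   -0.12 -0.29]
1.8 [ 0.   -0.19 -0.43]
2.4 [ 0.   -0.27 -0.57]
3.0 [ 0.   -0.36 -0.7 ]
3.6 [ 0.   -0.45 -0.83]
4.2 [ 0.   -0.55 -0.95]
4.8 [ 0.   -0.66 -1.07]
5.4 [ 0.   -0.77 -1.18]
6.0 [ 0.   -0.89 -1.29]
```

Request:
carry_out(increments=[[[-0.6,0,0],[0,-0.06,-0.17],-1],[[-1.2,0,0],[0,-0.12,-0.32],-1],[[-1.8,0,0],[0,-0.19,-0.46],-1],[[-2.4,0,0],[0,-0.27,-0.6],-1],[[-3.0,0,0],[0,-0.36,-0.73],-1],[[-3.6,0,0],[0,-0.45,-0.86],-1],[[-4.2,0,0],[0,-0.55,-0.98],-1],[[-4.8,0,0],[0,-0.66,-1.1],-1],[[-5.4,0,0],[0,-0.77,-1.21],-1],[[-6.0,0,0],[0,-0.89,-1.32],-1]])

```text
time_s: 7.27
tcp_pos: [0.62, -0.029, 0.1646]
tcp_rot: [[-0.998, -0.053, -0.03], [-0.061, 0.863, 0.501], [-0.001, 0.502, -0.865]]
wrist_force: [-0.1, -0.5, -3.0]
opening: 0.0119
gripper_force: 30.0
```

```bash
cat > st.py <<'E'
from plant import robot
from h import *
s=robot.state(); A=np.array(s["tcp_rot"]); Rt=np.c_[A[:,1],A[:,0],-A[:,2]]
o=np.array(s["tcp_pos"])-Rt@G; rel=R.from_euler("z",RED[2]).inv().apply(o-[RED[0],RED[1],0])
print(s["time_s"],"origin in bin mm",np.round(rel*1000,1),"tilt",np.degrees(np.arccos(Rt[2,2])),np.round(s["wrist_force"],1),np.round(s["qpos"],1),s["opening"])
E
python3 st.py
```

```text
7.2667 origin in bin mm [66.4 -0.1 74.3] tilt 30.126160689504108 [-0.1 -0.5 -3. ] [  8.4  28.5   6.2  98.  -34.4  67.8 125. ] 0.011874309485421163
```

Joints 5 and 7 are heading toward their limits, so I'll stop at 45° (past the 36° slide angle), hold there and check.

Request:
carry_out(increments=[[[-0.6,0,0],[0,-0.06,-0.15],-1],[[-1.2,0,0],[0,-0.12,-0.29],-1],[[-1.8,0,0],[0,-0.19,-0.43],-1],[[-2.4,0,0],[0,-0.27,-0.57],-1],[[-3.0,0,0],[0,-0.36,-0.7],-1],[[-3.0,0,0],[0,-0.36,-0.7],-1],[[-3.0,0,0],[0,-0.36,-0.7],-1],[[-3.0,0,0],[0,-0.36,-0.7],-1],[[-3.0,0,0],[0,-0.36,-0.7],-1],[[-3.0,0,0],[0,-0.36,-0.7],-1]])

```text
time_s: 8.1
tcp_pos: [0.6216, -0.0545, 0.1817]
tcp_rot: [[-0.998, -0.044, -0.043], [-0.062, 0.707, 0.705], [-0.001, 0.706, -0.708]]
wrist_force: [-0.3, -5.1, -0.6]
opening: 0.0118
gripper_force: 30.0
```

```bash
python3 st.py; python3 - <<'E'
from plant import robot
import cv2
b=robot.camera("scene")["pixels"][150:350,60:320]
cv2.imwrite("pics/tip.png",cv2.resize(b[:,:,::-1],None,fx=3,fy=3,interpolation=cv2.INTER_CUBIC))
E
```

```text
8.1 origin in bin mm [66.4 -0.3 75.3] tilt 44.90519397068553 [-0.3 -5.1 -0.6] [ 18.2  34.6   3.8  93.  -42.7  79.5 133.9] 0.011841539215596159
```

View pics/tip.png

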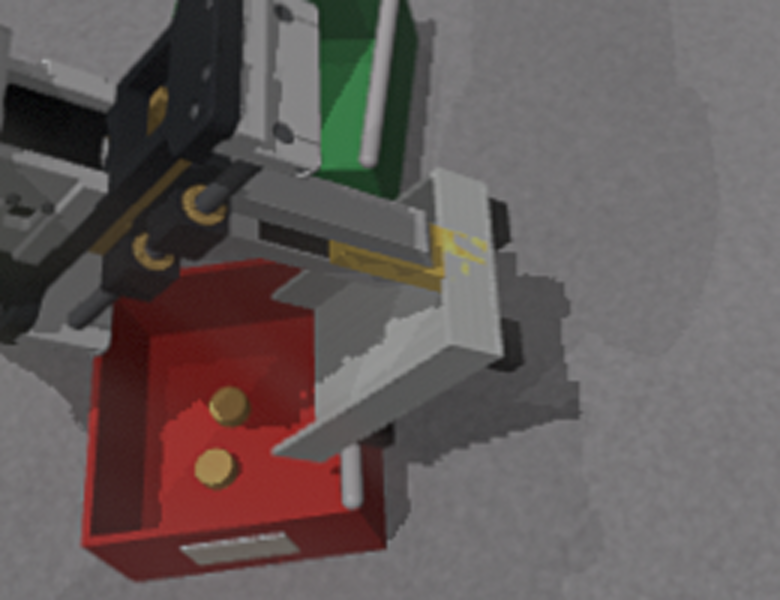

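Both discs are on the red bin's floor, at crop (228,406) and (215,467). I'll turn the tray back along the arc.

```bash
python3 - <<'E'
from h import *
r=np.array([.114,0,.0406])
for t in range(4,46,4):
    d=R.from_euler("y",t,degrees=True).apply(r)-r; print(t/5,np.round(np.array([d[1],d[0],-d[2]])/.04,2))
E
```

```text
0.8 [0.   0.06 0.2 ]
1.6 [0.   0.11 0.41]
2.4 [0.   0.15 0.61]
3.2 [0.   0.17 0.82]
4.0 [0.   0.18 1.04]
4.8 [0.   0.17 1.25]
5.6 [0.   0.14 1.46]
6.4 [0.   0.1  1.66]
7.2 [0.   0.05 1.87]
8.0 [ 0.   -0.01  2.07]
8.8 [ 0.   -0.09  2.26]
```

Request:
carry_out(increments=[[[0.8,0,0],[0,0.06,0.2],-1],[[1.6,0,0],[0,0.11,0.41],-1],[[2.4,0,0],[0,0.15,0.61],-1],[[3.2,0,0],[0,0.17,0.82],-1],[[4.0,0,0],[0,0.18,1.04],-1],[[4.8,0,0],[0,0.17,1.25],-1],[[5.6,0,0],[0,0.14,1.46],-1],[[6.4,0,0],[0,0.1,1.66],-1],[[7.2,0,0],[0,0.05,1.87],-1],[[7.2,0,0],[0,0.05,1.87],-1]])

```text
time_s: 8.98
tcp_pos: [0.6177, 0.0051, 0.1298]
tcp_rot: [[-0.998, -0.068, -0.01], [-0.069, 0.986, 0.155], [-0.0, 0.155, -0.988]]
wrist_force: [-0.3, 5.9, 11.3]
opening: 0.0115
gripper_force: 30.1
```

```bash
python3 st.py; python3 - <<'E'
from plant import robot
from h import *
s=robot.state()
p,T=hooked(.006,.045); print(units(s,p,T))
E
```

```text
8.9833 origin in bin mm [72.9 -0.6 72.6] tilt 8.908288733170114 [-0.3  5.9 11.3] [ -9.9  24.5  11.3 103.6 -16.8  54.2 104.4] 0.01153661753146992
([1.78, -0.0, 0.1], [-0.007, 0.199, -0.673])
```

Request:
carry_out(increments=[[[0,0,0],[0,0.03,-0.1],-1],[[0.2,0,0],[0,0.07,-0.25],-1],[[0.5,0,0],[0,0.11,-0.4],-1],[[0.9,0,0],[0,0.15,-0.55],-1],[[1.3,0,0],[0,0.18,-0.63],-1],[[1.6,0,0],[0,0.2,-0.67],-1],[[1.78,0,0.1],[0,0.2,-0.67],-1],[[1.78,0,0.1],[0,0.2,-0.67],-1],[[1.78,0,0.1],[0,0.2,-0.67],-1],[[1.78,0,0.1],[0,0.2,-0.67],-1]])

```text
time_s: 9.82
tcp_pos: [0.6179, 0.002, 0.1577]
tcp_rot: [[-0.999, -0.051, -0.001], [-0.051, 0.999, 0.002], [0.001, 0.002, -1.0]]
wrist_force: [-0.4, -0.7, -3.1]
opening: 0.0116
gripper_force: 30.0
```

```bash
python3 st.py; python3 - <<'E'
from plant import robot
from h import *
s=robot.state()
q=[.523,.109,TRAY[2]]; Rt=R.from_euler("z",q[2])
p=np.array([q[0],q[1],.04])+Rt.apply(G); print(units(s,p,down(q[2])))
E
```

```text
9.8167 origin in bin mm [ 62.3   1.3 116.9] tilt 0.14676799026336612 [-0.4 -0.7 -3.1] [-17.7  22.2  14.9 102.9  -6.9  55.8  93. ] 0.011642896805050257
([0.03, -0.01, -3.89], [3.148, 5.38, 1.944])
```

Request:
carry_out(increments=[[[0,0,-0.2],[0.15,0.27,0],-1],[[0,0,-0.6],[0.45,0.8,0],-1],[[0,0,-1.05],[0.85,1.45,0],-1],[[0,0,-1.5],[1.25,2.1,0],-1],[[0,0,-2.0],[1.65,2.8,0.1],-1],[[0,0,-2.5],[2.05,3.5,0.3],-1],[[0,0,-3.0],[2.45,4.2,0.6],-1],[[0,0,-3.5],[2.8,4.8,1.0],-1],[[0,0,-3.8],[3.05,5.2,1.4],-1],[[0,0,-3.89],[3.15,5.38,1.7],-1]])

```text
time_s: 10.65
tcp_pos: [0.4783, 0.2139, 0.0891]
tcp_rot: [[-0.922, -0.386, -0.002], [-0.386, 0.922, 0.003], [0.001, 0.003, -1.0]]
wrist_force: [1.1, -0.3, -2.1]
opening: 0.0116
gripper_force: 30.0
```

```bash
python3 - <<'E'
from plant import robot
from h import *
for i in range(3): b=robot.camera("scene")["pixels"]
s=robot.state(); print(s["tcp_pos"],s["wrist_force"],s["tcp_rot"].round(3).tolist())
cv2.imwrite("pics/back.png",cv2.resize(b[120:320,240:440,::-1],None,fx=3,fy=3,interpolation=cv2.INTER_CUBIC))
E
```

```text
[0.48003006 0.21139423 0.0896364 ] [ 0.30486122 -0.91709103 -1.6712084 ] [[-0.924, -0.383, -0.002], [-0.383, 0.924, 0.001], [0.002, 0.002, -1.0]]
```

View pics/back.png

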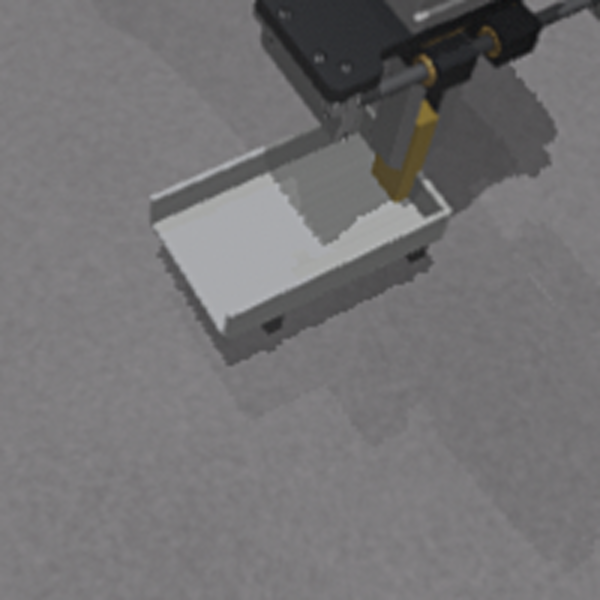

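The empty tray hangs level over free bench, with its feet at crop (272,325) and (418,253). I'll lower it slowly.

Request:
carry_out(increments=[[[0,0,0],[0,0,0.2],-1],[[0,0,0],[0,0,0.4],-1],[[0,0,0],[0,0,0.6],-1],[[0,0,0],[0,0,0.75],-1],[[0,0,0],[0,0,0.82],-1],[[0,0,0],[0,0,0.86],-1],[[0,0,0],[0,0,0.88],-1],[[0,0,0],[0,0,0.9],-1],[[0,0,0],[0,0,0.91],-1],[[0,0,0],[0,0,0.92],-1]])

```text
time_s: 11.63
tcp_pos: [0.4809, 0.2116, 0.0533]
tcp_rot: [[-0.924, -0.382, -0.001], [-0.382, 0.924, 0.002], [-0.0, 0.002, -1.0]]
wrist_force: [0.4, -0.2, -1.9]
opening: 0.0117
gripper_force: 30.0
```

Near touchdown. I'll creep down 1.5 mm, then release.

Request:
carry_out(increments=[[[0,0,0],[0,0,0.01],-1],[[0,0,0],[0,0,0.02],-1],[[0,0,0],[0,0,0.03],-1],[[0,0,0],[0,0,0.04],-1],[[0,0,0],[0,0,0.04],-1],[[0,0,0],[0,0,0.04],-1],[[0,0,0],[0,0,0.04],-1],[[0,0,0],[0,0,0.04],-1],[[0,0,0],[0,0,0.04],-1],[[0,0,0],[0,0,0.04],-1]])

```text
time_s: 12.47
tcp_pos: [0.481, 0.2118, 0.0525]
tcp_rot: [[-0.924, -0.382, -0.0], [-0.382, 0.924, 0.002], [-0.001, 0.002, -1.0]]
wrist_force: [-5.8, -1.1, 18.2]
opening: 0.0118
gripper_force: 30.0
```

Request:
carry_out(increments=[[[0,0,0],[0,0,-0.02],-1],[[0,0,0],[0,0,-0.03],-1],[[0,0,0],[0,0,-0.03],-0.7],[[0,0,0],[0,0,-0.03],-0.5],[[0,0,0],[0,0,-0.03],-0.2],[[0,0,0],[0,0,-0.03],0.1],[[0,0,0],[0,0,-0.03],0.4],[[0,0,0],[0,0,-0.03],0.4],[[0,0,0],[0,0,-0.03],0.4],[[0,0,0],[0,0,-0.03],0.4]])

```text
time_s: 13.3
tcp_pos: [0.4808, 0.2115, 0.0528]
tcp_rot: [[-0.924, -0.382, -0.001], [-0.382, 0.924, 0.002], [0.0, 0.002, -1.0]]
wrist_force: [-0.1, 0.0, 0.5]
opening: 0.0578
gripper_force: 0.0
```

Request:
carry_out(increments=[[[0,0,0],[0,0,-0.3],0.4],[[0,0,0],[0,0,-0.8],0.4],[[0,0,0],[0,0,-1.4],0.4],[[0,0,0],[0,0,-2.0],0.4],[[0,0,0],[0,0,-2.6],0.4],[[0,0,0],[0,0,-3.2],0.4],[[0,0,0],[0,0,-3.5],0.4],[[0,0,0],[0,0,-3.5],0.4],[[0,0,0],[0,0,-3.5],0.4],[[0,0,0],[0,0,-3.5],0.4]])

```text
time_s: 14.13
tcp_pos: [0.4805, 0.2111, 0.192]
tcp_rot: [[-0.924, -0.382, -0.002], [-0.382, 0.924, 0.001], [0.001, 0.002, -1.0]]
wrist_force: [-0.3, 0.1, -0.2]
opening: 0.0658
gripper_force: 0.0
```

```bash
python3 - <<'E'
from plant import robot
import cv2
b=robot.camera("scene")["pixels"][130:360,70:430,::-1]
cv2.imwrite("pics/end.png",cv2.resize(b,None,fx=2.2,fy=2.2,interpolation=cv2.INTER_CUBIC))
E
```

```text
(no output)
```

View pics/end.png

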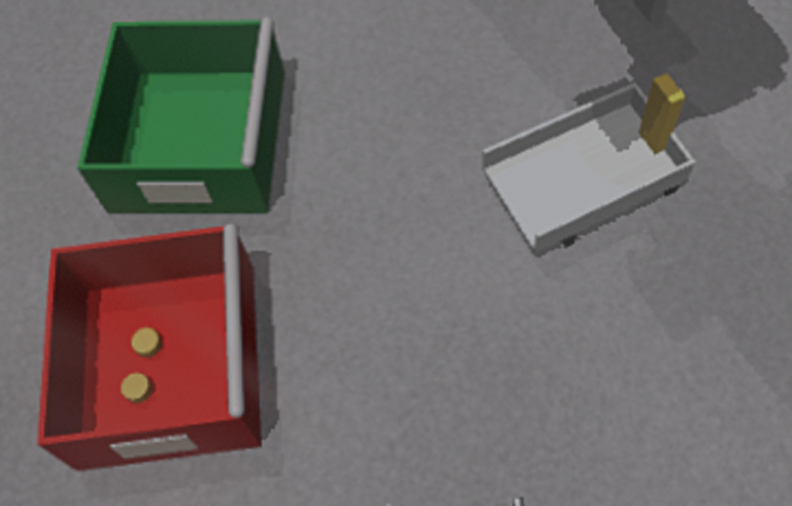

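The discs are in the red bin, at crop (145,341) and (135,387). The empty tray stands upright and free at crop (590,165), so I'll hand in.

```bash
python3 -c "
from plant import robot
print(robot.hand_in())"
```

```text
the job is handed in; nothing more can be done
None
```

Job handed in at about 14 s: both brass specimens lie in the red bin, and the empty tray stands upright and released on the bench, clear of the bins; the hand-in gave no verdict.

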